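# Turn a beeswax bar out of its mould

## Task

The beeswax bar in the small aluminium mould has set. Lay the small wooden board that fits it on the mould, raised panel down in the mouth, then turn mould and board over together, keeping them closed, so that the mould stands upside down on the board on the table. Lift the mould off so that the bar is left lying on the board's panel, and put the mould mouth down flat in the steel tray with the other empty one; never touch the bar itself, do not drop the mould or the board, and leave everything else where it is.

Things in the scene. Friction and masses are not known exactly. Their poses are not given: they have to be found in the camera images.
- mould_c (a point): the filled mould: an open aluminium box, 64 mm (along x) x 48 mm outside, 30 mm high, walls and floor 5 mm thick (mouth 54 x 38 mm, 25 mm deep), 110 g, mouth up on the table, the bar loose inside. Mould and board stand in front of the robot, one left, one right. The point is the mould's centre, 15 mm above its underside; z points from floor to mouth (up at the start).
- board_c (a point): the board: a wooden slab 64 (along x) x 48 x 18 mm, the mould's outline, with a raised panel on one face, 6 mm proud in two 3 mm steps (47 x 31, then 42 x 26 mm), that enters the mould's mouth with 3.5 mm to spare each side. 45 g. Lies panel down on the table, 24 mm high in all. The point is the slab's centre, 15 mm from the panel's face; z points from panel to flat back (up at the start).
- mould_mouth (a point): the middle of the mould's mouth, level with its rim, axes as the mould's. The board's slab rests on this rim, its centre 9 mm above; the closed pair is 64 x 48 x 48 mm. Fingers closed firmly along x across the two ends, at the joint, hold both pieces. The pair can stand by itself on any of its sides with the board in place, so two quarter turns with a fresh grasp between them will turn it over.
- bar_c (a point): the beeswax bar inside the mould: a yellow block 50 x 34 x 17 mm, about 28 g, rigid, shrunk away from the walls (2 mm gap all round), its top 8 mm below the mould's rim; with the board on, it has 2 mm of play. The point is its centre; z is up at the start and down once it is turned out.
- tray_floor (a point): the shallow steel tray, 240 x 170 mm (long side along its x), rim 24 mm high, fixed. The point is on its floor at the middle, 3 mm above the table; z up. One empty mould already stands mouth down in its half towards +x, the half towards -x is free. It is on the robot's left or right.
- empty_c (a point): the other empty mould, the same size, standing mouth down in the tray (65 mm from the tray's middle); leave it. The point is its centre.
- jar_a_c (a point): a honey jar, 58 mm across, 78 mm high, in the low wicker basket (220 x 170 x 50 mm) at the other end of the table; leave it. The point is its centre.
- jar_b_c (a point): the second honey jar in the basket; leave it. The point is its centre.
- brush_c (a point): a brush, 170 mm long, lying between the mould's and the board's places; leave it. The point is in its middle, about 10 mm above the table.
- tape_c (a point): a roll of packing tape lying flat, 72 mm across, 18 mm high; leave it. The point is its centre.
- tin_c (a point): a round lidded tin, 71 mm across, 32 mm high; leave it. The point is its centre.
- wrapped_c (a point): a finished bar wrapped in brown paper, 56 x 40 x 21 mm; leave it. The point is its centre.

How it is judged:
On the way, in this order (a step that is already met when the one before it is completed fails the run):
1. the board lies on the upright mould, its panel in the mouth (angle between mould_c's own z axis and vertical below 0.1 rad and angle between board_c's own z axis and vertical below 0.12 rad and z of board_c in the frame of mould_c between 0.02 and 0.028 m and horizontal distance between board_c and mould_c below 0.01 m), for 0.2 s.
2. turned over together: the mould stands upside down on the board on the table, the bar still inside (angle between each of mould_c, board_c's own z axis and vertical above 3 rad and height (world z) of board_c below 0.014 m and z of board_c in the frame of mould_c between 0.02 and 0.028 m and horizontal distance between board_c and mould_c below 0.012 m and distance between bar_c and mould_c below 0.012 m), for 0.2 s.
3. the mould is lifted clear and the bar lies on the board's panel (distance between mould_c and bar_c above 0.06 m and angle between board_c's own z axis and vertical above 3 rad and horizontal distance between bar_c and board_c below 0.012 m and z of bar_c in the frame of board_c between -0.028 and -0.019 m and angle between the z axis of bar_c and the z axis of board_c, either way round below 0.1 rad and height (world z) of board_c between 0.005 and 0.014 m), for 0.2 s.
At the end, for the whole second after the job is handed in: The board lies flat on the table, panel up (within 8 degrees), the bar lies flat on the panel within 12 mm of the board's middle, the mould stands flat, mouth down, on the floor of the steel tray (within 8 degrees), and all are at rest (angle between each of board_c, mould_c's own z axis and vertical above 3 rad and horizontal distance between bar_c and board_c below 0.012 m and z of bar_c in the frame of board_c between -0.028 and -0.019 m and angle between the z axis of bar_c and the z axis of board_c, either way round below 0.1 rad and height (world z) of board_c between 0.005 and 0.014 m and x of mould_c in the frame of tray_floor between -0.095 and 0.095 m and y of mould_c in the frame of tray_floor between -0.06 and 0.06 m and z of mould_c in the frame of tray_floor between 0.01 and 0.019 m and linear speed of each of mould, bar, board below 0.02 m/s); the robot touches nothing.
It fails at once if board and mould come apart (more than about 12 mm) while the mould is being turned over (angle between mould_c's own z axis and vertical between 0.5 and 2.6 rad and distance between board_c and mould_c above 0.036 m).
It fails at once if the bar leaves the mould before the mould has been turned over (angle between mould_c's own z axis and vertical below 2.6 rad and distance between bar_c and mould_c above 0.03 m).
It fails at once if the fingers touch the bar (more than 1 N) (contact force between the fingers and bar above 1 N).
It fails at once if the mould or the board is dropped or flung (moves faster than 0.7 m/s while the fingers touch neither) (linear speed of any of mould, board above 0.7 m/s and contact force between the fingers and mould below 0.05 N and contact force between the fingers and board below 0.05 N).
It fails at once if a bystander is moved more than 30 mm (distance of any of empty_c, jar_a_c, jar_b_c, brush_c, tape_c, tin_c, wrapped_c from where it was at the start of the episode above 0.03 m).
It also fails if it takes over 72 s, if anything falls off the work surface, if the arm or the gripper's body presses on something with over 40 N, if the wrist force passes 120 N, or if a joint passes its speed limit or range.

## Robot

A 6-joint arm with a two-finger parallel gripper is mounted at the origin on the work surface. World frame = base frame: x ahead of the robot, y to its left, z up, the work surface at z = 0. Lengths are in m, angles in rad, forces in N, time in s.
With the tool pointing down it reaches from about 0.3 to 0.875 m from the base axis. Payload 6.4 kg.
Tool frame: the origin (TCP) lies midway between the tips of the shut fingers; the grasp point (between the pads) lies 19 mm behind it; z points along the fingers, y is the line along which they close (so a half turn about z gives the same grasp; the last joint's range is limited). The gripper opens to 85 mm and grips with 20 to 120 N. Pads are 22 mm wide; open, the fingers measure 114 mm over their backs; the gripper's body (76 mm by 85 mm) begins 54 mm behind the grasp point. The pads swing forward as they close: fully open they stand 13 mm farther back than shut.
Start: joints at [-1.439, 0.181, 1.607, -0, 1.354, -0.206], TCP at [0.191, -0.543, 0.231] pointing down, gripper open.
Joint ranges: [-2.99, 2.99], [-0.89, 2.07], [0.3, 2.58], [-1.14, 4.28], [0, 2.63], [-3.12, 3.12]. Speed limits (rad/s): [2.57, 2.57, 3.01, 3.14, 3.14, 3.14].

## Interface

Orientations are given as a unit quaternion [x, y, z, w].
In Python, from cell import * gives the robot as it stands.
- The arm moves only by the tool step_arm, never from a script. Its argument "series" is a list that holds one entry, the list of rows, each a list of 7 numbers: the turn, a rotation vector about the tool's x, y, z in degrees, then the shift along the tool's x, y, z in m, then the finger opening in m, from 0 to 0.0854. A call has 1 to 8 rows; each row shifts and turns the commanded pose from where the row before left it, along the tool's axes as they then stand; what a row does not reach is not made up. A row lasts 1/12 s, in which the tool goes at most 41.7 mm and 7.16 degrees, less where a joint would pass 70% of its speed; a pose out of reach is approached as far as the arm can. A call is refused whole if a number of a shift passes 0.0417 or a number of a turn 7.16, either way. A call with a gripper value outside its range is refused whole. The fingers move at their own pace and stop on an object; "grip_force" is the grip in N (left out, the last holds). Time passes only in rows, so rows that do not move let the fingers close. It gives the time, the measured TCP pose, the force, the opening and the grip force at its end, in the units of the state.
- get_obs(): the state, without advancing time (a new reading comes with each control period).
- read_camera(name): name is "scene" or "side" or "wrist"; returns the picture (480x640x3 uint8, blue, green, red); there is no depth.
- camera_info(name): a dict with "K" (3x3 intrinsics, pixels), "k1" (the pictures are not rectified: a ray, as slopes to the right and down, at radius r is drawn at 1 + k1 r^2 times it, then the intrinsics apply), "eye" and "rotation" of the camera in the world. Camera axes: x right, y up, looking along -z (the intrinsics and any distortion apply to the point x, -y, -z); pixel columns grow to the right and rows downward; lengths in m; the calibration is good to about 2 mm. A picture is of the moment at which its call begins: read the wrist's pose just before it. camera_info takes no time and is no camera call; for the wrist camera it gives the pose at the moment of the call.
- job_done(): hands the job in; it is judged then, once.
The state is a dict: "t": time; "q": joint angles; "joint_velocities": joint speeds; "joint_torque": joint torques, N m; "tcp_pos": TCP position; "eef_rot": TCP orientation; "force": force on the tool from outside, world axes, zero at the start; "torque": the same for the moment, N m; "finger_gap": opening from 0.0 (shut) to 1.0 (fully open); "finger_force": force on a finger pad.
Only numpy, scipy, OpenCV 4.12 (cv2) and the standard library are available. Lean on these libraries where they do the work, as an engineer would, in place of code of your own. Each camera call takes 0.05 s, during which the arm holds its last target. There are 200 camera calls.

## Working session

There is one attempt and no reset: what is moved stays moved. The work goes in short steps, Python scripts to look and compute and a tool call to move; the robot and the scene stay as the last step left them, time stands still between calls to the robot, and variables do not carry over. Pictures are saved under pics/ and viewed, at most 10 in all, crops included, and the job is handed in when it is done.

Besides the shell and the picture viewer there is one more tool, called after "Call:" as name([rows], argument=value, ...), one row to a line, values as JSON. step_arm: Moves the arm, as the interface text tells. Its arguments: {"type":"object","properties":{"series":{"type":"array","items":{"type":"array","items":{"type":"array","items":{"type":"number"}}}},"grip_force":{"type":"number"}},"required":["series"]}

```bash
ls; mkdir -p pics; python3 - <<'E'
from cell import *
import cv2
for n in ("scene","side"):
    cv2.imwrite(f"pics/{n}0.png",read_camera(n)); c=camera_info(n); print(n,c)
o=get_obs();print(o)
print(camera_info("wrist"))
E
```

```text
pics
scene {'K': array([[495.28750884,   0.        , 327.19456753],
       [  0.        , 495.28750884, 238.54247487],
       [  0.        ,   0.        ,   1.        ]]), 'k1': 0.021867351163371376, 'eye': array([ 1.10278489, -0.48872916,  0.98960037]), 'rotation': array([0.29609677, 0.12731328, 0.38592447, 0.86439594])}
side {'K': array([[457.32447772,   0.        , 312.432121  ],
       [  0.        , 457.32447772, 241.03338786],
       [  0.        ,   0.        ,   1.        ]]), 'k1': -0.040254571108615314, 'eye': array([0.41219302, 0.70412464, 0.83161576]), 'rotation': array([-0.04071144,  0.37165686,  0.91886811, -0.12607601])}
{'t': 0.1, 'q': array([-1.43930942e+00,  1.81480416e-01,  1.60788416e+00, -1.43850189e-05,
        1.35380311e+00, -2.06310367e-01]), 'joint_velocities': array([ 0.00081947, -0.00062203, -0.00310721,  0.00067979,  0.0001587 ,
       -0.00035178]), 'joint_torque': array([-2.28701851e-04, -4.45883274e+01, -3.52237201e+01, -3.51815843e-04,
        4.18066018e-03,  3.04158550e-05]), 'tcp_pos': array([ 0.19050186, -0.54200917,  0.23047808]), 'eef_rot': array([ 9.85769933e-01,  1.68098242e-01,  2.24377783e-05, -7.87228138e-04]), 'force': array([0.22164676, 0.08881856, 0.25598383]), 'torque': array([ 0.03836416,  0.07473356, -0.00195629]), 'finger_force': 0.0, 'finger_gap': 1.0006445685951781}
{'K': array([[340.74688419,   0.        , 330.72635   ],
       [  0.        , 340.74688419, 233.84088398],
       [  0.        ,   0.        ,   1.        ]]), 'k1': -0.05836321807595818, 'eye': array([ 0.26494537, -0.5153363 ,  0.37376331]), 'rotation': array([-0.12647515,  0.08978132, -0.57077834,  0.80632217])}
```

View pics/scene0.png

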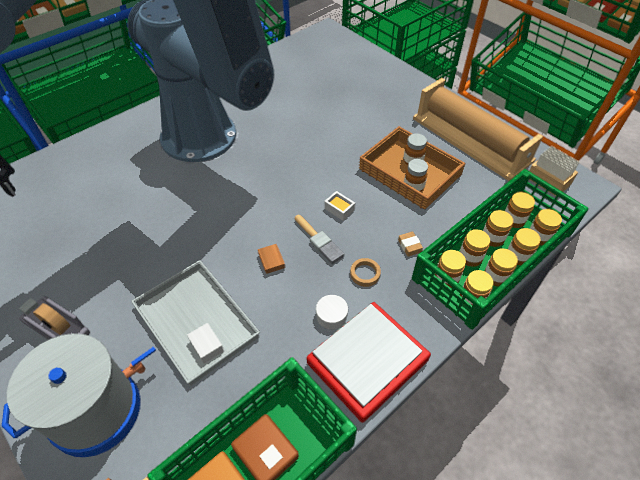

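View pics/side0.png

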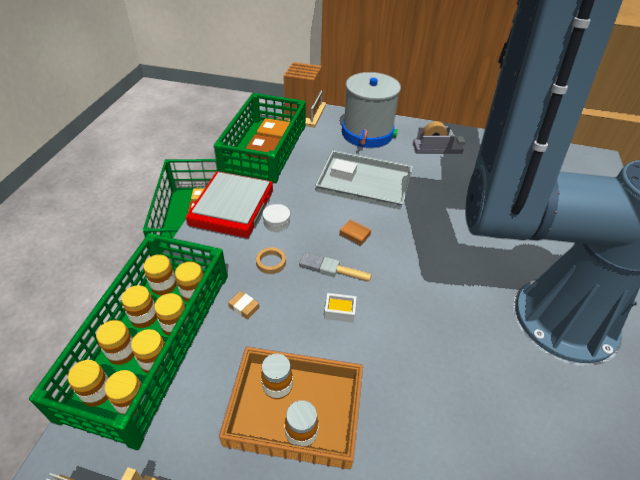

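```bash
cat > h.py <<'E'
from cell import *
import numpy as np, cv2
from scipy.spatial.transform import Rotation as R
from scipy.optimize import least_squares
class Cam:
    def __init__(s,n):
        c=camera_info(n); s.K=c['K'];s.k=c['k1'];s.e=np.array(c['eye']);s.R=R.from_quat(c['rotation']).as_matrix()
    def proj(s,P):
        p=(np.atleast_2d(P)-s.e)@s.R; a=np.c_[p[:,0],-p[:,1]]/-p[:,2:]
        a=a*(1+s.k*(a**2).sum(1,keepdims=True)); return a*[s.K[0,0],s.K[1,1]]+s.K[:2,2]
    def ray(s,u):
        d=(np.atleast_2d(u)-s.K[:2,2])/[s.K[0,0],s.K[1,1]]; a=d.copy()
        for _ in range(20): a=d/(1+s.k*(a**2).sum(1,keepdims=True))
        return np.c_[a[:,0],-a[:,1],-np.ones(len(a))]@s.R.T
    def at(s,u,z):
        r=s.ray(u); return s.e+r*((z-s.e[2])/r[:,2])[:,None]
def tri(c1,u1,c2,u2):
    A=[];b=[]
    for c,u in((c1,u1),(c2,u2)):
        d=c.ray(u)[0];d/=np.linalg.norm(d);M=np.eye(3)-np.outer(d,d);A.append(M);b.append(M@c.e)
    x=np.linalg.lstsq(np.vstack(A),np.hstack(b),rcond=None)[0]
    return x
E
python3 - <<'E'
from h import *
S,D=Cam("scene"),Cam("side")
for n,a,b in(("bar",(340,203),(341,304)),("board",(271,257),(355,231)),("trayA",(200,263),(411,164)),("empty",(205,340),(343,168)),("brush",(320,240),(335,267)),("tape",(365,272),(270,260)),("tin",(332,310),(277,215)),("wrap",(410,243),(243,304))):
    print(n,tri(S,a,D,b).round(3))
ims={'s':cv2.imread('pics/scene0.png'),'d':cv2.imread('pics/side0.png')}
def crop(i,u,v): return cv2.resize(i[v-30:v+30,u-40:u+40],(400,300),interpolation=cv2.INTER_CUBIC)
cv2.imwrite('pics/c.png',np.vstack([np.hstack([crop(ims['s'],340,204),crop(ims['s'],271,258)]),np.hstack([crop(ims['d'],341,306),crop(ims['d'],355,232)])]))
E
```

```text
bar [0.492 0.117 0.026]
board [ 0.507 -0.12   0.019]
trayA [ 0.432 -0.285  0.107]
empty [ 0.59  -0.358  0.027]
brush [0.534 0.006 0.008]
tape [0.684 0.024 0.009]
tin [ 0.713 -0.112  0.027]
wrap [0.698 0.166 0.013]
```

View pics/c.png

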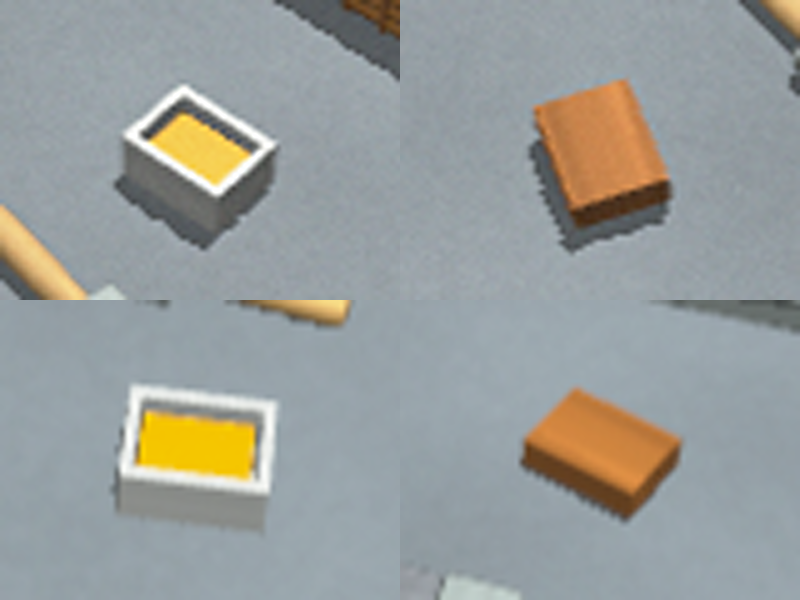

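```bash
cat >> h.py <<'E'
def fitrect(obs,L,W,g,fixz=None):
    """obs: list of (cam, 4 ordered px); finds centre x,y,z,yaw; tries all orders"""
    best=None
    base=np.array([[1,1],[-1,1],[-1,-1],[1,-1]])*[L/2,W/2]
    from itertools import product
    for sh in product(range(4),repeat=len(obs)):
      for fl in (1,-1):
        def f(p):
            c,s=np.cos(p[3]),np.sin(p[3]); q=base@np.array([[c,s],[-s,c]])+p[:2]
            P=np.c_[q,np.full(4,p[2] if fixz is None else fixz)]
            return np.concatenate([(cm.proj(P)-np.roll(np.array(u,float)[::fl],k,0)).ravel() for (cm,u),k in zip(obs,sh)])
        for y0 in (0.3,1.8):
            r=least_squares(f,[*g,y0])
            if best is None or r.cost<best.cost: best=r
    return best.x.round(4),np.rad2deg(best.x[3]).round(1),np.sqrt(2*best.cost/len(best.fun)).round(2)
E
cat > m.py <<'E'
from h import *
S,D=Cam("scene"),Cam("side")
a=lambda p,ox,oy,sx=0,sy=0:[((x-sx)/5+ox-.4,(y-sy)/5+oy-.4) for x,y in p]
print("mould",fitrect([(S,a([(183,85),(277,145),(217,195),(124,135)],300,174)),(D,a([(132,385),(278,400),(270,492),(120,475)],301,276,0,300))],.064,.048,(.49,.12,.03)))
print("board",fitrect([(S,a([(535,108),(625,80),(668,182),(575,212)],231,228,400)),(D,a([(577,388),(683,440),(632,497),(525,440)],315,202,400,300))],.064,.048,(.5,-.12,.024)))
print("tray",fitrect([(S,[(133,303),(199,262),(259,332),(190,381)]),(D,[(325,152),(412,163),(405,205),(317,188)])],.24,.17,(.55,-.32,.024)))
E
python3 m.py
```

```text
mould (array([0.4921, 0.1176, 0.0305, 0.1308]), np.float64(7.5), np.float64(0.34))
board (array([ 0.5068, -0.1209,  0.0225,  2.7823]), np.float64(159.4), np.float64(0.43))
tray (array([ 0.5243, -0.3441,  0.0223, -0.0011]), np.float64(-0.1), np.float64(2.15))
```

```bash
cat >> h.py <<'E'
from scipy.linalg import logm,expm
def T(p,r):
    M=np.eye(4);M[:3,:3]=r.as_matrix();M[:3,3]=p;return M
def cur():
    o=get_obs();return T(o['tcp_pos'],R.from_quat(o['eef_rot']))
def target(p,az,tilt=0,back=0):
    """tool y along azimuth az(deg), pointing down, x = y x z; tilt deg about tool y; back: p is the point 'back' m behind TCP"""
    a=np.deg2rad(az); y=np.array([np.cos(a),np.sin(a),0]); z=np.array([0,0,-1.]); x=np.cross(y,z)
    r=R.from_matrix(np.c_[x,y,z])*R.from_euler('y',tilt,degrees=True)
    return T(np.array(p)+back*r.as_matrix()[:,2],r)
def rows(A,B,n=None):
    D=np.linalg.inv(A)@B; rv=R.from_matrix(D[:3,:3]).as_rotvec(degrees=True)
    n0=max(np.linalg.norm(rv)/7.1,np.linalg.norm(D[:3,3])/.0405); n=n or int(np.ceil(n0))
    L=expm(np.real(logm(D))/n); rr=R.from_matrix(L[:3,:3])
    t=L[:3,3]
    print("n",n,"row turn",rr.as_rotvec(degrees=True).round(3),"shift(before turn)",t.round(5)," shift(after turn)",(rr.inv().apply(t)).round(5))
    return n
E
python3 - <<'E'
from h import *
S,D=Cam("scene"),Cam("side")
print(tri(S,(417,141),D,(277,361)),tri(S,(417,167),D,(301,408)))
rows(cur(),target([.507,-.121,.15],-20.6))
rows(target([.507,-.121,.15],-20.6),target([.507,-.121,.006],-20.6))
E
```

```text
[0.54981837 0.33979392 0.14089739] [0.52177536 0.36756892 0.02006092]
n 14 row turn [-0.005 -0.004 -3.575] shift(before turn) [ 0.03819 -0.00706  0.00576]  shift(after turn) [ 0.03856 -0.00466  0.00576]
n 4 row turn [ 0.  0. -0.] shift(before turn) [0.    0.    0.036]  shift(after turn) [0.    0.    0.036]
```

Call:
step_arm([
  [[0,0,-3.575,0.0382,-0.0071,0.0058,0.0854],[0,0,-3.575,0.0382,-0.0071,0.0058,0.0854],[0,0,-3.575,0.0382,-0.0071,0.0058,0.0854],[0,0,-3.575,0.0382,-0.0071,0.0058,0.0854],[0,0,-3.575,0.0382,-0.0071,0.0058,0.0854],[0,0,-3.575,0.0382,-0.0071,0.0058,0.0854],[0,0,-3.575,0.0382,-0.0071,0.0058,0.0854]],
])

```text
t: 0.68
tcp_pos: [0.3965, -0.3653, 0.1901]
eef_rot: [0.925, 0.379, 0.0, -0.0]
force: [0.8, -1.3, 0.2]
finger_gap: 1.0
finger_force: 0.0
```

Call:
step_arm([
  [[0,0,-3.575,0.0382,-0.0071,0.0058,0.0854],[0,0,-3.575,0.0382,-0.0071,0.0058,0.0854],[0,0,-3.575,0.0382,-0.0071,0.0058,0.0854],[0,0,-3.575,0.0382,-0.0071,0.0058,0.0854],[0,0,-3.575,0.0382,-0.0071,0.0058,0.0854],[0,0,-3.575,0.0382,-0.0071,0.0058,0.0854],[0,0,-3.575,0.0382,-0.0071,0.0058,0.0854],[0,0,0,0,0,0,0.0854]],
])

```text
t: 1.35
tcp_pos: [0.5064, -0.1143, 0.1483]
eef_rot: [0.82, 0.573, 0.0, -0.002]
force: [-0.6, 0.4, -0.2]
finger_gap: 1.003
finger_force: 0.0
```

```bash
python3 - <<'E'
from h import *
import pickle
o=get_obs();print(o['t'],o['q'].round(3))
rows(cur(),target([.507,-.121,.15],-20.6),1)
c=Cam("wrist");cv2.imwrite('pics/w1.png',read_camera("wrist"));pickle.dump((c.K,c.k,c.e,c.R),open('w1.p','wb'))
print(c.proj([[.507,-.121,.024],[.4921,.1176,.03]]))
E
```

```text
1.35 [-0.452  0.152  1.819  0.003  1.174 -0.102]
n 1 row turn [-0.229 -0.16   0.494] shift(before turn) [-0.0061   0.00287 -0.00177]  shift(after turn) [-0.00608  0.00293 -0.00174]
[[334.56381987 233.20306291]
 [189.92020026 -81.30636453]]
```

View pics/w1.png

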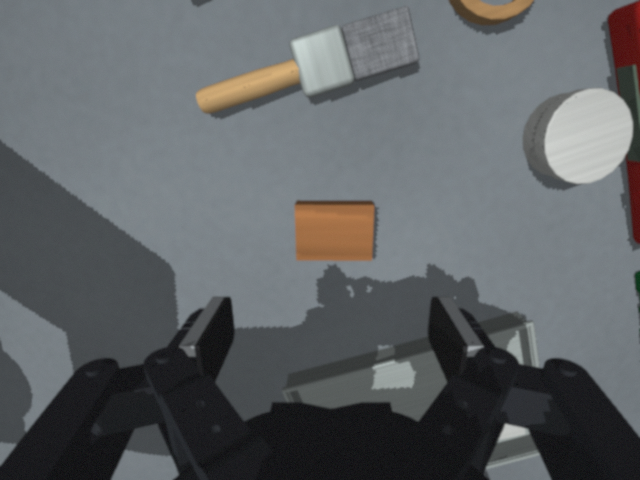

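Call:
step_arm([
  [[-0.2,-0.2,0.5,-0.0061,0.0029,0.025,0.0854],[0,0,0,0,0,0.04,0.0854],[0,0,0,0,0,0.04,0.0854],[0,0,0,0,0,0.03,0.0854],[0,0,0,0,0,0.01,0.0854],[0,0,0,0,0,0,0.0854]],
], grip_force=40)

```text
t: 1.9
tcp_pos: [0.5051, -0.1282, 0.0024]
eef_rot: [0.825, 0.565, -0.002, -0.0]
force: [-0.1, -1.1, -0.1]
finger_gap: 1.002
finger_force: 0.0
```

```bash
python3 - <<'E'
from h import *
rows(cur(),target([.507,-.121,.003],-20.6),1)
E
```

```text
n 1 row turn [-0.151  0.174 -0.591] shift(before turn) [ 0.00741 -0.00083 -0.00059]  shift(after turn) [ 0.00742 -0.00076 -0.00056]
```

Call:
step_arm([
  [[0,0.2,-0.5,0.0066,-0.0015,0,0.0854],[0,0,0,0,0,0,0.0854],[0,0,0,0,0,0,0.0854]],
])

```text
t: 2.15
tcp_pos: [0.5104, -0.1223, 0.0073]
eef_rot: [0.822, 0.569, 0.002, 0.003]
force: [0.1, 0.2, -0.5]
finger_gap: 1.002
finger_force: 0.0
```

```bash
python3 - <<'E'
from h import *
rows(cur(),target([.507,-.121,.003],-20.6),1)
E
```

```text
n 1 row turn [0.434 0.023 0.026] shift(before turn) [ 2.00e-05 -3.66e-03  4.32e-03]  shift(after turn) [ 2.00e-05 -3.63e-03  4.34e-03]
```

Call:
step_arm([
  [[0,0,0,0,0,0,0.0854]],
])

```text
t: 2.23
tcp_pos: [0.5101, -0.1222, 0.007]
eef_rot: [0.822, 0.569, 0.002, 0.003]
force: [-0.3, -0.4, 0.6]
finger_gap: 1.001
finger_force: 0.0
```

Call:
step_arm([
  [[0,0,0,0,0,0,0.0854]],
])

```text
t: 2.32
tcp_pos: [0.5097, -0.122, 0.0065]
eef_rot: [0.822, 0.569, 0.002, 0.003]
force: [0.1, 0.4, 0.0]
finger_gap: 0.999
finger_force: 0.0
```

Call:
step_arm([
  [[0,0,0,0,0,0,0.0854]],
])

```text
t: 2.4
tcp_pos: [0.5092, -0.1219, 0.006]
eef_rot: [0.822, 0.569, 0.001, 0.002]
force: [0.7, 0.6, 0.1]
finger_gap: 1.0
finger_force: 0.0
```

Call:
step_arm([
  [[0,0,0,0,0,0,0.055],[0,0,0,0,0,0,0.055],[0,0,0,0,0,0,0.055],[0,0,0,0,0,0,0.055],[0,0,0,0,0,0,0.055]],
], grip_force=40)

```text
t: 2.82
tcp_pos: [0.5088, -0.1217, 0.0055]
eef_rot: [0.822, 0.569, 0.001, 0.002]
force: [-1.7, 1.3, 6.0]
finger_gap: 0.738
finger_force: 44.2
```

```bash
python3 - <<'E'
from h import *
o=get_obs();print(o['finger_gap']*.0854,o['finger_force'],o['q'].round(3))
rows(cur(),target([.507,-.121,.003],-20.6),1)
A=target([.507,-.121,.12],-20.6); rows(A,target([.4921,.1176,.12],7.5))
E
```

```text
0.06299738411729155 44.15377914905548 [-0.462  0.391  1.872  0.     0.875 -0.103]
n 1 row turn [0.212 0.003 0.008] shift(before turn) [ 3.00e-05 -1.90e-03  2.51e-03]  shift(after turn) [ 3.00e-05 -1.89e-03  2.52e-03]
n 6 row turn [ 0.     0.    -4.683] shift(before turn) [ 0.03929 -0.00868  0.     ]  shift(after turn) [ 0.03986 -0.00545  0.     ]
```

Call:
step_arm([
  [[0,0,0,0,0,-0.02,0.055],[0,0,0,0,0,-0.035,0.055],[0,0,0,0,0,-0.04,0.055],[0,0,0,0,0,-0.02,0.055],[0,0,-4.683,0.0393,-0.0087,0,0.055],[0,0,-4.683,0.0393,-0.0087,0,0.055],[0,0,-4.683,0.0393,-0.0087,0,0.055],[0,0,-4.683,0.0393,-0.0087,0,0.055]],
])

```text
t: 3.48
tcp_pos: [0.5115, 0.0402, 0.1201]
eef_rot: [0.718, 0.697, 0.001, 0.002]
force: [0.8, -0.7, -0.2]
finger_gap: 0.741
finger_force: 44.4
```

Call:
step_arm([
  [[0,0,-4.683,0.0393,-0.0087,0,0.055],[0,0,-4.683,0.0393,-0.0087,0,0.055],[0,0,0,0,0,0,0.055],[0,0,0,0,0,0,0.055],[0,0,0,0,0,0,0.055]],
])

```text
t: 3.9
tcp_pos: [0.4933, 0.1171, 0.1196]
eef_rot: [0.659, 0.752, 0.0, 0.002]
force: [-0.2, 0.0, -0.8]
finger_gap: 0.734
finger_force: 44.4
```

```bash
python3 - <<'E'
from h import *
import pickle
o=get_obs();print(o['finger_gap']*.0854,o['finger_force'],o['q'].round(3))
rows(cur(),target([.4921,.1176,.12],7.5),1)
c=Cam("wrist");cv2.imwrite('pics/w2.png',read_camera("wrist"))
T0=target([.4921,.1176,.03],7.5)
P=np.array([[a*.024,b*.032,0,1] for a,b in((1,1),(1,-1),(-1,-1),(-1,1))])
print("mould pred",c.proj((P@T0.T)[:,:3]).round(1).tolist())
C=cur(); P[:,2]=0
print("boardtop pred", [c.proj(((P-[0,0,z,0])@C.T)[:,:3]).round(1).tolist() for z in(.018,)])
E
```

```text
0.06268749919693659 44.39969301223755 [-0.     0.162  1.874 -0.002  1.102 -0.131]
n 1 row turn [0.176 0.122 0.012] shift(before turn) [ 0.00067 -0.00109 -0.00037]  shift(after turn) [ 0.00068 -0.00109 -0.00036]
mould pred [[373.8, 205.6], [282.5, 205.6], [285.2, 268.6], [371.2, 268.6]]
boardtop pred [[[409.9, 271.0], [250.7, 270.7], [258.8, 368.5], [401.3, 368.7]]]
```

View pics/w2.png

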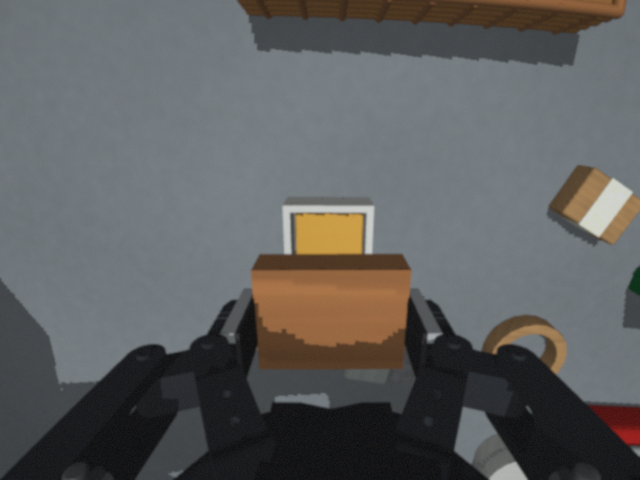

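Call:
step_arm([
  [[0,0,0,0,0,0.025,0.055],[0,0,0,0,0,0.025,0.055],[0,0,0,0,0,0.02,0.055],[0,0,0,0,0,0.008,0.055],[0,0,0,0,0,0.002,0.055],[0,0,0,0,0,0,0.055],[0,0,0,0,0,0,0.055],[0,0,0,0,0,0,0.055]],
])

```text
t: 4.62
tcp_pos: [0.4948, 0.1168, 0.0411]
eef_rot: [0.66, 0.752, 0.001, 0.003]
force: [-0.6, 0.2, -0.6]
finger_gap: 0.732
finger_force: 44.4
```

```bash
python3 - <<'E'
from h import *
rows(cur(),target([.4921,.1176,.04],7.5),1)
E
```

```text
n 1 row turn [ 0.317  0.113 -0.031] shift(before turn) [ 0.0011  -0.00257  0.00106]  shift(after turn) [ 0.0011  -0.00256  0.00107]
```

Call:
step_arm([
  [[0.2,0,0,0.0006,-0.0012,0,0.055],[0,0,0,0,0,0.0015,0.055],[0,0,0,0,0,0.0015,0.055],[0,0,0,0,0,0.0015,0.055],[0,0,0,0,0,0.0015,0.055],[0,0,0,0,0,0.001,0.055],[0,0,0,0,0,0.001,0.055],[0,0,0,0,0,0.001,0.055]],
])

```text
t: 5.28
tcp_pos: [0.4921, 0.1175, 0.0305]
eef_rot: [0.659, 0.752, -0.001, 0.0]
force: [0.5, 0.6, -0.5]
finger_gap: 0.735
finger_force: 44.4
```

Call:
step_arm([
  [[0,0,0,0,0,0.001,0.055],[0,0,0,0,0,0.0005,0.055],[0,0,0,0,0,0,0.055],[0,0,0,0,0,0,0.055],[0,0,0,0,0,0,0.055],[0,0,0,0,0,0,0.055]],
])

```text
t: 5.78
tcp_pos: [0.4923, 0.1176, 0.0297]
eef_rot: [0.659, 0.752, -0.001, 0.001]
force: [-2.5, 0.2, 5.3]
finger_gap: 0.737
finger_force: 45.0
```

```bash
python3 - <<'E'
from h import *
rows(cur(),target([.4921,.1176,.03],7.5),1)
E
```

```text
n 1 row turn [-0.015  0.098  0.008] shift(before turn) [ 6.0e-05 -2.3e-04 -3.5e-04]  shift(after turn) [ 6.0e-05 -2.3e-04 -3.5e-04]
```

Call:
step_arm([
  [[0,0,0,0,0,0,0.0854],[0,0,0,0,0,0,0.0854],[0,0,0,0,0,0,0.0854],[0,0,0,0,0,0,0.0854],[0,0,0,0,0,-0.01,0.0854],[0,0,0,0,0,-0.03,0.0854],[0,0,0,0,0,-0.03,0.0854],[0,0,0,0,0,-0.02,0.0854]],
])

```text
t: 6.45
tcp_pos: [0.4932, 0.1177, 0.1222]
eef_rot: [0.659, 0.752, 0.0, 0.001]
force: [0.9, 0.3, -0.3]
finger_gap: 1.0
finger_force: 0.0
```

Call:
step_arm([
  [[0,7,0,0,0,0,0.0854],[0,7,0,0,0,0,0.0854],[0,7,0,0,0,0,0.0854],[0,7,0,0,0,0,0.0854],[0,7,0,0,0,0,0.0854],[0,7,0,0,0,0,0.0854],[0,0,0,0,0,0,0.0854]],
])

```text
t: 7.03
tcp_pos: [0.4921, 0.1154, 0.1178]
eef_rot: [0.617, 0.7, 0.237, -0.272]
force: [-0.6, -1.1, -1.8]
finger_gap: 1.003
finger_force: 0.0
```

```bash
python3 - <<'E'
from h import *
print(get_obs()['q'].round(3))
rows(cur(),target([.4921,.1176,.12],7.5,42),1)
s=read_camera("side")[256:336,291:391]; w=read_camera("scene")[164:244,290:390]
cv2.imwrite('pics/p1.png',cv2.resize(np.hstack([s,w]),None,fx=4,fy=4,interpolation=cv2.INTER_CUBIC))
E
```

```text
[-0.409  0.348  1.851  0.624  1.415 -0.787]
n 1 row turn [ 0.023 -0.258 -0.311] shift(before turn) [ 0.00312  0.00031 -0.00018]  shift(after turn) [ 0.00312  0.00032 -0.00019]
```

View pics/p1.png

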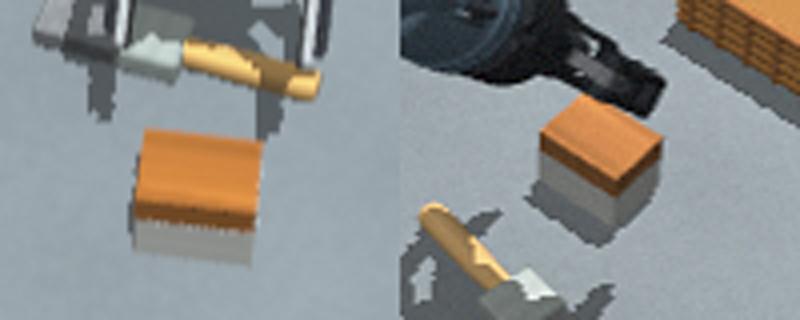

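```bash
python3 - <<'E'
from h import *
p=[.4921,.1176]
rows(cur(),target(p+[.12],7.5,42),1)
A=target(p+[.1195],7.5,42);B=target(p+[.075],7.5,55,.024);C=target(p+[.030],7.5,55,.024)
rows(A,B);rows(B,C,2)
print(C[:3,3])
E
```

```text
n 1 row turn [-0.02   0.176 -0.167] shift(before turn) [ 0.00146 -0.      -0.00038]  shift(after turn) [ 0.00146  0.      -0.00038]
n 2 row turn [-0.   6.5 -0. ] shift(before turn) [-0.01379 -0.       0.02754]  shift(after turn) [-0.01682 -0.       0.0258 ]
n 2 row turn [-0.  0.  0.] shift(before turn) [-0.01843  0.       0.01291]  shift(after turn) [-0.01843  0.       0.01291]
[0.4895339  0.13709146 0.01623417]
```

Call:
step_arm([
  [[0,6.5,0,-0.0138,0,0.0275,0.0854],[0,6.5,0,-0.0138,0,0.0275,0.0854],[0,0,0,0,0,0,0.0854],[0,0,0,-0.0123,0,0.0086,0.0854],[0,0,0,-0.0123,0,0.0086,0.0854],[0,0,0,-0.0123,0,0.0086,0.0854],[0,0,0,0,0,0,0.0854],[0,0,0,0,0,0,0.0854]],
])

```text
t: 7.8
tcp_pos: [0.4904, 0.1373, 0.0183]
eef_rot: [0.585, 0.669, 0.303, -0.345]
force: [-0.6, -0.3, 0.7]
finger_gap: 1.004
finger_force: 0.0
```

Call:
step_arm([
  [[0,0,0,0,0,0,0.0854],[0,0,0,0,0,0,0.0854],[0,0,0,0,0,0,0.0854]],
])

```text
t: 8.05
tcp_pos: [0.4905, 0.1367, 0.0175]
eef_rot: [0.585, 0.668, 0.304, -0.345]
force: [-0.2, -1.1, 0.6]
finger_gap: 1.0
finger_force: 0.0
```

```bash
python3 - <<'E'
from h import *
p=[.4921,.1176]
rows(cur(),target(p+[.030],7.5,55,.024),1);print(get_obs()['q'].round(3))
E
```

```text
n 1 row turn [0.037 0.224 0.12 ] shift(before turn) [-0.0007  -0.00092  0.00114]  shift(after turn) [-0.0007  -0.00092  0.00114]
[-0.449  0.669  1.801  0.768  1.397 -1.016]
```

Call:
step_arm([
  [[0,0,0,0,0,0,0.05],[0,0,0,0,0,0,0.05],[0,0,0,0,0,0,0.05],[0,0,0,0,0,0,0.05],[0,0,0,0,0,0,0.05],[0,0,0,0,0,0,0.05]],
], grip_force=90)

```text
t: 8.55
tcp_pos: [0.4899, 0.1368, 0.0167]
eef_rot: [0.585, 0.667, 0.304, -0.347]
force: [-1.1, -1.2, 7.1]
finger_gap: 0.739
finger_force: 97.9
```

```bash
python3 - <<'E'
from h import *
p=[.4921,.1176]
o=get_obs();print(o['finger_gap']*.0854)
B=target(p+[.03],7.5,55,.024)
rows(cur(),B,1)
C=target(p+[.065],7.5,55,.024);D=target(p+[.065],7.5,-35,.024);E=target(p+[.024],7.5,-35,.024)
rows(B,C,3);rows(C,D,15);rows(D,E,5);print(D[:3,3],E[:3,3])
E
```

```text
0.06307005456078058
n 1 row turn [-0.004  0.037 -0.   ] shift(before turn) [-0.00014 -0.00029  0.00055]  shift(after turn) [-0.00014 -0.00029  0.00055]
n 3 row turn [-0.  0.  0.] shift(before turn) [ 0.00956  0.      -0.00669]  shift(after turn) [ 0.00956  0.      -0.00669]
n 15 row turn [ 0. -6.  0.] shift(before turn) [-0.00251 -0.      -0.00013]  shift(after turn) [-0.00251 -0.       0.00013]
n 5 row turn [0. 0. 0.] shift(before turn) [0.0047  0.      0.00672]  shift(after turn) [0.0047  0.      0.00672]
[0.4938968  0.10395193 0.04534035] [0.4938968  0.10395193 0.00434035]
```

Call:
step_arm([
  [[0,0,0,0.0096,0,-0.0067,0.05],[0,0,0,0.0096,0,-0.0067,0.05],[0,0,0,0.0096,0,-0.0067,0.05],[0,0,0,0,0,0,0.05]],
])

```text
t: 8.88
tcp_pos: [0.4906, 0.1366, 0.0525]
eef_rot: [0.585, 0.668, 0.304, -0.346]
force: [0.3, -0.1, -2.4]
finger_gap: 0.744
finger_force: 98.5
```

Call:
step_arm([
  [[0,-6,0,-0.0025,0,-0.0001,0.05],[0,-6,0,-0.0025,0,-0.0001,0.05],[0,-6,0,-0.0025,0,-0.0001,0.05],[0,-6,0,-0.0025,0,-0.0001,0.05],[0,-6,0,-0.0025,0,-0.0001,0.05],[0,-6,0,-0.0025,0,-0.0001,0.05],[0,-6,0,-0.0025,0,-0.0001,0.05],[0,-6,0,-0.0025,0,-0.0001,0.05]],
])

```text
t: 9.55
tcp_pos: [0.4921, 0.1204, 0.0413]
eef_rot: [0.658, 0.751, 0.039, -0.043]
force: [-0.2, -0.1, -2.6]
finger_gap: 0.739
finger_force: 98.5
```

Call:
step_arm([
  [[0,-6,0,-0.0025,0,-0.0001,0.05],[0,-6,0,-0.0025,0,-0.0001,0.05],[0,-6,0,-0.0025,0,-0.0001,0.05],[0,-6,0,-0.0025,0,-0.0001,0.05],[0,-6,0,-0.0025,0,-0.0001,0.05],[0,-6,0,-0.0025,0,-0.0001,0.05],[0,-6,0,-0.0025,0,-0.0001,0.05],[0,0,0,0,0,0,0.05]],
])

```text
t: 10.22
tcp_pos: [0.492, 0.1056, 0.0425]
eef_rot: [0.626, 0.718, -0.201, 0.227]
force: [-0.6, 0.2, -3.1]
finger_gap: 0.741
finger_force: 98.7
```

```bash
python3 - <<'E'
from h import *
p=[.4921,.1176]
o=get_obs();print(o['finger_gap']*.0854,o['q'].round(3))
D=target(p+[.065],7.5,-35,.024)
rows(cur(),D,1)
s=read_camera("side")[226:346,271:421]; w=read_camera("scene")[134:254,270:420]
cv2.imwrite('pics/p2.png',cv2.resize(np.hstack([s,w]),(800,320),interpolation=cv2.INTER_CUBIC))
E
```

```text
0.0632498030618702 [ 0.336  0.479  1.799 -0.681  1.116  0.588]
n 1 row turn [-0.1    0.314  0.316] shift(before turn) [-0.00319  0.00161 -0.00118]  shift(after turn) [-0.00318  0.00163 -0.0012 ]
```

View pics/p2.png

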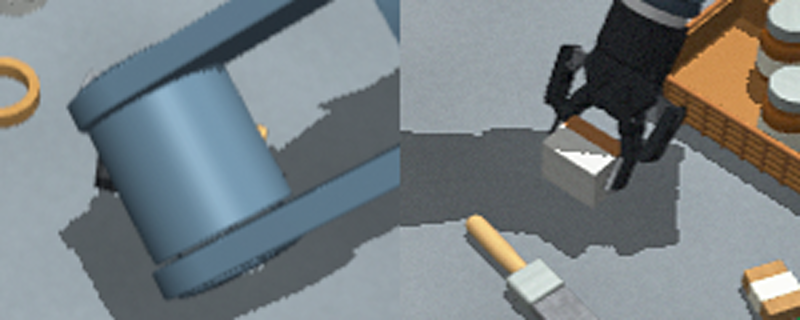

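Call:
step_arm([
  [[0,0,0,0,0,0,0.05],[0,0,0,0.0047,0,0.0067,0.05],[0,0,0,0.0047,0,0.0067,0.05],[0,0,0,0.0047,0,0.0067,0.05],[0,0,0,0.0035,0,0.005,0.05],[0,0,0,0.0012,0,0.0017,0.05],[0,0,0,0,0,0,0.05],[0,0,0,0,0,0,0.05]],
])

```text
t: 10.98
tcp_pos: [0.4939, 0.1039, 0.0119]
eef_rot: [0.629, 0.717, -0.199, 0.226]
force: [0.5, -0.4, -1.5]
finger_gap: 0.738
finger_force: 98.7
```

Call:
step_arm([
  [[0,0,0,0.0012,0,0.0017,0.05],[0,0,0,0.0006,0,0.0008,0.05],[0,0,0,0,0,0,0.05],[0,0,0,0,0,0,0.05],[0,0,0,0,0,0,0.05]],
])

```text
t: 11.4
tcp_pos: [0.494, 0.1042, 0.0091]
eef_rot: [0.629, 0.717, -0.199, 0.227]
force: [-0.7, -0.3, -1.9]
finger_gap: 0.742
finger_force: 98.6
```

```bash
python3 - <<'E'
from h import *
p=[.4921,.1176]
o=get_obs();print(o['finger_gap']*.0854,o['q'].round(3))
rows(cur(),target(p+[.024],7.5,-35,.024),1)
E
```

```text
0.06332956421251056 [ 0.331  0.543  1.795 -0.7    1.064  0.631]
n 1 row turn [-0.004  0.093  0.014] shift(before turn) [ 0.00259 -0.00018  0.00405]  shift(after turn) [ 0.00259 -0.00018  0.00406]
```

Call:
step_arm([
  [[0,0,0,0.0009,0,0.0012,0.05],[0,0,0,0.0009,0,0.0012,0.05],[0,0,0,0.0006,0,0.0009,0.05],[0,0,0,0.0003,0,0.0005,0.05],[0,0,0,0,0,0,0.05],[0,0,0,0,0,0,0.05],[0,0,0,0,0,0,0.05]],
])

```text
t: 11.98
tcp_pos: [0.4941, 0.1042, 0.0053]
eef_rot: [0.629, 0.717, -0.199, 0.227]
force: [-3.8, 1.8, 6.6]
finger_gap: 0.74
finger_force: 99.7
```

Call:
step_arm([
  [[0,0,0,0,0,0,0.05],[0,0,0,0,0,0,0.05]],
])

```text
t: 12.15
tcp_pos: [0.494, 0.1042, 0.0053]
eef_rot: [0.629, 0.717, -0.199, 0.227]
force: [-3.3, 3.8, 7.4]
finger_gap: 0.741
finger_force: 99.7
```

```bash
python3 - <<'E'
from h import *
p=[.4921,.1176];p2=[.4928,.1126]
E=target(p+[.0235],7.5,-35,.024);F=target(p+[.115],7.5,-35,.024)
G=target(p2+[.09],7.5,55,.022);H=target(p2+[.024],7.5,55,.022)
rows(E,F,4);rows(F,G,13);rows(G,H,4);print(F[:3,3],G[:3,3],H[:3,3])
E
```

```text
n 4 row turn [0. 0. 0.] shift(before turn) [-0.01312  0.      -0.01874]  shift(after turn) [-0.01312  0.      -0.01874]
n 13 row turn [0.    6.923 0.   ] shift(before turn) [0.00209 0.      0.00178]  shift(after turn) [0.00186 0.      0.00202]
n 4 row turn [-0.  0.  0.] shift(before turn) [-0.01352 -0.       0.00946]  shift(after turn) [-0.01352 -0.       0.00946]
[0.4938968  0.10395193 0.09534035] [0.49044774 0.13046717 0.07738132] [0.49044774 0.13046717 0.01138132]
```

Call:
step_arm([
  [[0,0,0,0,0,0,0.0854],[0,0,0,0,0,0,0.0854],[0,0,0,0,0,0,0.0854],[0,0,0,0,0,0,0.0854],[0,0,0,-0.0131,0,-0.0187,0.0854],[0,0,0,-0.0131,0,-0.0187,0.0854],[0,0,0,-0.0131,0,-0.0187,0.0854],[0,0,0,-0.0131,0,-0.0187,0.0854]],
])

```text
t: 12.82
tcp_pos: [0.4937, 0.1041, 0.0964]
eef_rot: [0.629, 0.717, -0.199, 0.226]
force: [0.0, -0.4, 0.4]
finger_gap: 0.998
finger_force: 0.0
```

Call:
step_arm([
  [[0,6.923,0,0.0021,0,0.0018,0.0854],[0,6.923,0,0.0021,0,0.0018,0.0854],[0,6.923,0,0.0021,0,0.0018,0.0854],[0,6.923,0,0.0021,0,0.0018,0.0854],[0,6.923,0,0.0021,0,0.0018,0.0854],[0,6.923,0,0.0021,0,0.0018,0.0854],[0,6.923,0,0.0021,0,0.0018,0.0854]],
])

```text
t: 13.4
tcp_pos: [0.4937, 0.1149, 0.0816]
eef_rot: [0.654, 0.747, 0.08, -0.088]
force: [-0.5, -0.5, -0.7]
finger_gap: 1.0
finger_force: 0.0
```

Call:
step_arm([
  [[0,6.923,0,0.0021,0,0.0018,0.0854],[0,6.923,0,0.0021,0,0.0018,0.0854],[0,6.923,0,0.0021,0,0.0018,0.0854],[0,6.923,0,0.0021,0,0.0018,0.0854],[0,6.923,0,0.0021,0,0.0018,0.0854],[0,6.923,0,0.0021,0,0.0018,0.0854],[0,0,0,0,0,0,0.0854],[0,0,0,0,0,0,0.0854]],
])

```text
t: 14.07
tcp_pos: [0.4898, 0.1302, 0.0758]
eef_rot: [0.587, 0.666, 0.303, -0.347]
force: [-0.0, 1.4, -0.0]
finger_gap: 0.998
finger_force: 0.0
```

```bash
python3 - <<'E'
from h import *
p2=[.4928,.1126]
o=get_obs();print(o['q'].round(3))
rows(cur(),target(p2+[.09],7.5,55,.022),1)
s=read_camera("side")[256:336,291:391]; w=read_camera("scene")[164:244,290:390]
cv2.imwrite('pics/p3.png',cv2.resize(np.hstack([s,w]),None,fx=4,fy=4,interpolation=cv2.INTER_CUBIC))
E
```

```text
[-0.46   0.549  1.82   0.75   1.478 -0.944]
n 1 row turn [-0.058  0.121 -0.265] shift(before turn) [ 0.0014   0.00065 -0.00073]  shift(after turn) [ 0.0014   0.00065 -0.00073]
```

View pics/p3.png

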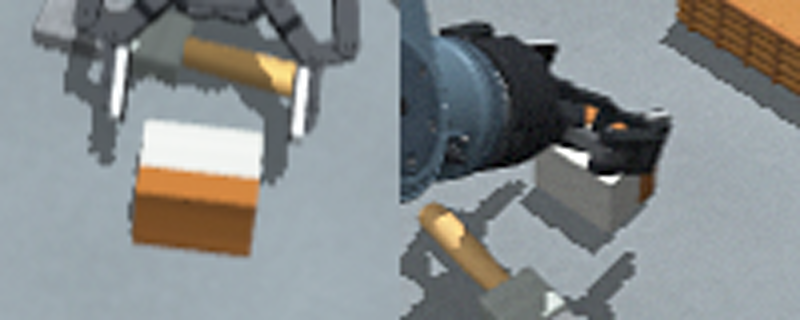

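```bash
python3 - <<'E'
from h import *
D=Cam("side")
print(D.at([(341-.4,299.5-.4),(326.5,297.5),(356,301)],.048).round(4))
E
```

```text
[[0.4932 0.1208 0.048 ]
 [0.523  0.125  0.048 ]
 [0.4607 0.1167 0.048 ]]
```

Call:
step_arm([
  [[0,0,0,-0.0135,0,0.0095,0.0854],[0,0,0,-0.0135,0,0.0095,0.0854],[0,0,0,-0.0135,0,0.0095,0.0854],[0,0,0,-0.009,0,0.0064,0.0854],[0,0,0,-0.0046,0,0.003,0.0854],[0,0,0,0,0,0,0.0854],[0,0,0,0,0,0,0.0854],[0,0,0,0,0,0,0.0854]],
])

```text
t: 14.83
tcp_pos: [0.4911, 0.1307, 0.0123]
eef_rot: [0.585, 0.668, 0.304, -0.346]
force: [-0.4, -0.3, -0.4]
finger_gap: 1.001
finger_force: 0.0
```

```bash
python3 - <<'E'
from h import *
p2=[.4928,.1126]
rows(cur(),target(p2+[.024],7.5,55,.022),1)
E
```

```text
n 1 row turn [0.013 0.157 0.061] shift(before turn) [-0.0008  -0.00063  0.00043]  shift(after turn) [-0.0008  -0.00063  0.00042]
```

Call:
step_arm([
  [[0,0,0,0.0009,0,0.0012,0.0854],[0,0,0,0,0,0,0.0854],[0,0,0,0,0,0,0.05],[0,0,0,0,0,0,0.05],[0,0,0,0,0,0,0.05],[0,0,0,0,0,0,0.05],[0,0,0,0,0,0,0.05],[0,0,0,0,0,0,0.05]],
], grip_force=100)

```text
t: 15.5
tcp_pos: [0.4905, 0.1321, 0.0119]
eef_rot: [0.585, 0.667, 0.304, -0.347]
force: [-0.6, -1.7, 6.4]
finger_gap: 0.738
finger_force: 108.7
```

```bash
python3 - <<'E'
from h import *
p=[.4926,.1141]
o=get_obs();print(o['finger_gap']*.0854)
B=target(p+[.024],7.5,55,.022)
rows(cur(),B,1)
C=target(p+[.069],7.5,55,.022);D=target(p+[.069],7.5,-35,.022);E=target(p+[.0235],7.5,-35,.022)
rows(B,C,4);rows(C,D,15);rows(D,E,5);print(D[:3,3],E[:3,3])
E
```

```text
0.06300998906385054
n 1 row turn [0.008 0.072 0.002] shift(before turn) [-0.00049 -0.00031  0.00027]  shift(after turn) [-0.00049 -0.00031  0.00027]
n 4 row turn [-0.  0.  0.] shift(before turn) [ 0.00922  0.      -0.00645]  shift(after turn) [ 0.00922  0.      -0.00645]
n 15 row turn [ 0. -6.  0.] shift(before turn) [-0.0023  -0.      -0.00012]  shift(after turn) [-0.0023  -0.       0.00012]
n 5 row turn [0. 0. 0.] shift(before turn) [0.00522 0.      0.00745]  shift(after turn) [0.00522 0.      0.00745]
[0.49424707 0.10158927 0.05097866] [0.49424707 0.10158927 0.00547866]
```

Call:
step_arm([
  [[0,0,0,0.0092,0,-0.0065,0.05],[0,0,0,0.0092,0,-0.0065,0.05],[0,0,0,0.0092,0,-0.0065,0.05],[0,0,0,0.0092,0,-0.0065,0.05],[0,0,0,0,0,0,0.05],[0,-6,0,-0.0023,0,-0.0001,0.05],[0,-6,0,-0.0023,0,-0.0001,0.05],[0,-6,0,-0.0023,0,-0.0001,0.05]],
])

```text
t: 16.17
tcp_pos: [0.4913, 0.1265, 0.0516]
eef_rot: [0.627, 0.713, 0.207, -0.236]
force: [-0.7, -0.2, -2.0]
finger_gap: 0.736
finger_force: 109.2
```

Call:
step_arm([
  [[0,-6,0,-0.0023,0,-0.0001,0.05],[0,-6,0,-0.0023,0,-0.0001,0.05],[0,-6,0,-0.0023,0,-0.0001,0.05],[0,-6,0,-0.0023,0,-0.0001,0.05],[0,-6,0,-0.0023,0,-0.0001,0.05],[0,-6,0,-0.0023,0,-0.0001,0.05],[0,-6,0,-0.0023,0,-0.0001,0.05],[0,-6,0,-0.0023,0,-0.0001,0.05]],
])

```text
t: 16.83
tcp_pos: [0.4936, 0.1103, 0.0485]
eef_rot: [0.656, 0.748, -0.064, 0.075]
force: [-0.5, -0.8, -2.9]
finger_gap: 0.74
finger_force: 109.4
```

Call:
step_arm([
  [[0,-6,0,-0.0023,0,-0.0001,0.05],[0,-6,0,-0.0023,0,-0.0001,0.05],[0,-6,0,-0.0023,0,-0.0001,0.05],[0,-6,0,-0.0023,0,-0.0001,0.05],[0,0,0,0,0,0,0.05],[0,0,0,0.0052,0,0.0075,0.05],[0,0,0,0.0052,0,0.0075,0.05],[0,0,0,0.0052,0,0.0075,0.05]],
])

```text
t: 17.5
tcp_pos: [0.4944, 0.1011, 0.0229]
eef_rot: [0.629, 0.717, -0.198, 0.226]
force: [-0.0, -1.2, -1.9]
finger_gap: 0.735
finger_force: 109.6
```

Call:
step_arm([
  [[0,0,0,0.0035,0,0.005,0.05],[0,0,0,0,0,0,0.05],[0,0,0,0,0,0,0.05],[0,0,0,0,0,0,0.05],[0,0,0,0,0,0,0.05]],
])

```text
t: 17.92
tcp_pos: [0.4947, 0.1015, 0.0179]
eef_rot: [0.629, 0.717, -0.199, 0.227]
force: [0.3, 0.1, -2.0]
finger_gap: 0.74
finger_force: 109.6
```

```bash
python3 - <<'E'
from h import *
p=[.4926,.1141]
o=get_obs();print(o['finger_gap']*.0854,o['q'].round(3))
rows(cur(),target(p+[.0235],7.5,-35,.022),1)
s=read_camera("side")[226:346,271:421]; w=read_camera("scene")[164:244,290:390]
cv2.imwrite('pics/p4.png',cv2.resize(w,None,fx=5,fy=5,interpolation=cv2.INTER_CUBIC))
E
```

```text
0.0631760023537501 [ 0.325  0.524  1.799 -0.697  1.072  0.617]
n 1 row turn [ 0.008  0.076 -0.034] shift(before turn) [ 0.00725 -0.00048  0.01007]  shift(after turn) [ 0.00724 -0.00048  0.01008]
```

View pics/p4.png

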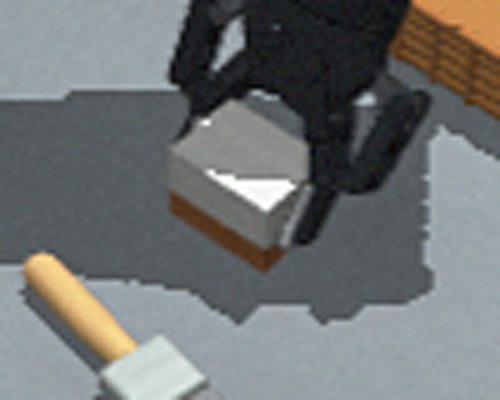

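Call:
step_arm([
  [[0,0,0,0.0017,0,0.0025,0.05],[0,0,0,0.0017,0,0.0025,0.05],[0,0,0,0.0012,0,0.0017,0.05],[0,0,0,0.0009,0,0.0012,0.05],[0,0,0,0.0006,0,0.0009,0.05],[0,0,0,0.0003,0,0.0005,0.05],[0,0,0,0,0,0,0.05],[0,0,0,0,0,0,0.05]],
])

```text
t: 18.68
tcp_pos: [0.4943, 0.1015, 0.0061]
eef_rot: [0.629, 0.717, -0.199, 0.227]
force: [-0.5, -0.2, -2.7]
finger_gap: 0.737
finger_force: 109.6
```

Call:
step_arm([
  [[0,0,0,0,0,0,0.05],[0,0,0,0,0,0,0.05],[0,0,0,0,0,0,0.05],[0,0,0,0,0,0,0.05]],
])

```text
t: 19.02
tcp_pos: [0.4944, 0.1015, 0.0062]
eef_rot: [0.629, 0.717, -0.199, 0.227]
force: [0.4, -0.0, -0.9]
finger_gap: 0.736
finger_force: 109.6
```

Call:
step_arm([
  [[0,0,0,0.0004,0,0.0006,0.05],[0,0,0,0.0003,0,0.0004,0.05],[0,0,0,0,0,0,0.05],[0,0,0,0,0,0,0.05],[0,0,0,0,0,0,0.05],[0,0,0,0,0,0,0.05]],
])

```text
t: 19.52
tcp_pos: [0.4943, 0.1015, 0.0049]
eef_rot: [0.629, 0.717, -0.199, 0.227]
force: [-0.3, -0.6, -1.4]
finger_gap: 0.737
finger_force: 109.6
```

Call:
step_arm([
  [[0,0,0,0.0004,0,0.0006,0.05],[0,0,0,0.0003,0,0.0004,0.05],[0,0,0,0,0,0,0.05],[0,0,0,0,0,0,0.05],[0,0,0,0,0,0,0.05],[0,0,0,0,0,0,0.05]],
])

```text
t: 20.02
tcp_pos: [0.4944, 0.1015, 0.0042]
eef_rot: [0.629, 0.717, -0.199, 0.227]
force: [-1.7, 0.6, 5.0]
finger_gap: 0.737
finger_force: 110.4
```

```bash
python3 - <<'E'
from h import *
p=[.4926,.1141]
E=target(p+[.0215],7.5,-35,.022);F=target(p+[.0915],7.5,-35,.022);G=target(p+[.11],7.5,0);H=target(p+[.0235],7.5,0)
rows(E,F,4);rows(F,G,5)
E
```

```text
n 4 row turn [0. 0. 0.] shift(before turn) [-0.01004 -0.      -0.01434]  shift(after turn) [-0.01004 -0.      -0.01434]
n 5 row turn [-0.  7. -0.] shift(before turn) [-0.00027 -0.      -0.00784]  shift(after turn) [ 0.00069 -0.      -0.00781]
```

Call:
step_arm([
  [[0,0,0,0,0,0,0.0854],[0,0,0,0,0,0,0.0854],[0,0,0,0,0,0,0.0854],[0,0,0,0,0,0,0.0854],[0,0,0,-0.01,0,-0.0143,0.0854],[0,0,0,-0.01,0,-0.0143,0.0854],[0,0,0,-0.01,0,-0.0143,0.0854],[0,0,0,-0.01,0,-0.0143,0.0854]],
])

```text
t: 20.68
tcp_pos: [0.4941, 0.1015, 0.074]
eef_rot: [0.629, 0.717, -0.199, 0.226]
force: [0.7, -0.2, 0.9]
finger_gap: 0.998
finger_force: 0.0
```

Call:
step_arm([
  [[0,7,0,-0.0003,0,-0.0078,0.0854],[0,7,0,-0.0003,0,-0.0078,0.0854],[0,7,0,-0.0003,0,-0.0078,0.0854],[0,7,0,-0.0003,0,-0.0078,0.0854],[0,7,0,-0.0003,0,-0.0078,0.0854],[0,0,0,0,0,0,0.0854],[0,0,0,0,0,0,0.0854],[0,0,0,0,0,0,0.0854]],
])

```text
t: 21.35
tcp_pos: [0.4921, 0.1137, 0.1093]
eef_rot: [0.66, 0.752, -0.002, 0.001]
force: [0.5, -0.5, 0.1]
finger_gap: 1.0
finger_force: 0.0
```

```bash
python3 - <<'E'
from h import *
p=[.4926,.1141]
rows(cur(),target(p+[.11],7.5),1)
c=Cam("wrist");im=read_camera("wrist");cv2.imwrite('pics/w3.png',im)
T0=target(p+[.048],7.5);P=np.array([[a*.024,b*.032,0,1] for a,b in((1,1),(1,-1),(-1,-1),(-1,1))])
q=c.proj((P@T0.T)[:,:3]);print(q.round(1).tolist())
u,v=q.mean(0).astype(int)
g=im.astype(int)
for k in range(u-75,u+76,6): print(k,g[v,k].tolist(),end=' ')
print()
for k in range(v-60,v+61,5): print(k,g[k,u].tolist(),end=' ')
# warm wood pixels near
hsv=cv2.cvtColor(im,cv2.COLOR_BGR2HSV);m=cv2.inRange(hsv,(3,120,40),(20,255,255))[v-80:v+80,u-90:u+90];ys,xs=np.nonzero(m);print('\nwood',len(xs),xs.min()+u-90,xs.max()+u-90,ys.min()+v-80,ys.max()+v-80)
E
```

```text
n 1 row turn [-0.11   0.247 -0.05 ] shift(before turn) [ 0.00038  0.00056 -0.00075]  shift(after turn) [ 0.00038  0.00056 -0.00075]
[[382.7, 216.5], [279.6, 216.4], [283.1, 286.0], [379.2, 286.1]]
256 [127, 122, 115] 262 [127, 123, 115] 268 [129, 124, 117] 274 [128, 124, 116] 280 [130, 126, 118] 286 [183, 187, 183] 292 [183, 186, 183] 298 [187, 190, 186] 304 [186, 188, 185] 310 [187, 190, 188] 316 [187, 190, 187] 322 [187, 190, 188] 328 [187, 190, 188] 334 [188, 192, 188] 340 [187, 190, 189] 346 [188, 191, 189] 352 [189, 192, 189] 358 [188, 192, 189] 364 [189, 192, 190] 370 [190, 195, 190] 376 [189, 193, 190] 382 [164, 164, 160] 388 [126, 122, 115] 394 [125, 120, 114] 400 [124, 119, 112] 406 [125, 121, 113] 
191 [125, 120, 114] 196 [126, 122, 115] 201 [47, 60, 81] 206 [94, 95, 96] 211 [98, 99, 98] 216 [148, 151, 149] 221 [189, 191, 187] 226 [187, 190, 188] 231 [188, 190, 187] 236 [188, 190, 188] 241 [192, 194, 192] 246 [191, 194, 191] 251 [187, 190, 187] 256 [187, 190, 187] 261 [185, 187, 185] 266 [184, 187, 184] 271 [190, 193, 190] 276 [188, 191, 189] 281 [184, 186, 185] 286 [160, 159, 155] 291 [124, 120, 113] 296 [124, 120, 113] 301 [126, 122, 115] 306 [82, 79, 75] 311 [74, 71, 67] 
wood 165 291 373 202 203
```

Call:
step_arm([
  [[0,0,0,0,0,0.025,0.0854],[0,0,0,0,0,0.025,0.0854],[0,0,0,0,0,0.02,0.0854],[0,0,0,0,0,0.01,0.0854],[0,0,0,0,0,0.005,0.0854],[0,0,0,0,0,0,0.0854],[0,0,0,0,0,0,0.0854],[0,0,0,0,0,0,0.0854]],
])

```text
t: 22.07
tcp_pos: [0.4937, 0.1141, 0.0259]
eef_rot: [0.659, 0.752, -0.0, 0.001]
force: [0.5, -0.3, 0.5]
finger_gap: 1.0
finger_force: 0.0
```

```bash
python3 - <<'E'
from h import *
rows(cur(),target([.4926,.1141,.0235],7.5),1)
E
```

```text
n 1 row turn [0.083 0.127 0.038] shift(before turn) [ 0.00013 -0.00105  0.00243]  shift(after turn) [ 0.00012 -0.00105  0.00243]
```

Good. Grip lightly, then lift slowly straight up.

Call:
step_arm([
  [[0,0,0,0,-0.0006,0,0.0854],[0,0,0,0,0,0,0.0854],[0,0,0,0,0,0,0.05],[0,0,0,0,0,0,0.05],[0,0,0,0,0,0,0.05],[0,0,0,0,0,0,0.05],[0,0,0,0,0,0,0.05],[0,0,0,0,0,0,0.05]],
], grip_force=30)

```text
t: 22.73
tcp_pos: [0.4925, 0.1137, 0.0256]
eef_rot: [0.659, 0.752, -0.0, 0.001]
force: [-2.4, -0.0, 5.7]
finger_gap: 0.744
finger_force: 33.4
```

Call:
step_arm([
  [[0,0,0,0,0,-0.003,0.05],[0,0,0,0,0,-0.004,0.05],[0,0,0,0,0,-0.005,0.05],[0,0,0,0,0,-0.005,0.05],[0,0,0,0,0,-0.005,0.05],[0,0,0,0,0,-0.006,0.05],[0,0,0,0,0,-0.008,0.05],[0,0,0,0,0,-0.01,0.05]],
])

```text
t: 23.4
tcp_pos: [0.4918, 0.1139, 0.0714]
eef_rot: [0.659, 0.752, -0.001, 0.0]
force: [1.0, -0.1, -1.2]
finger_gap: 0.74
finger_force: 33.5
```

Call:
step_arm([
  [[0,0,0,0,0,-0.015,0.05],[0,0,0,0,0,-0.02,0.05],[0,0,0,0,0,-0.025,0.05],[0,0,0,0,0,-0.01,0.05],[0,0,0,0,0,0,0.05],[0,0,0,0,0,0,0.05]],
])

```text
t: 23.9
tcp_pos: [0.4924, 0.114, 0.1413]
eef_rot: [0.659, 0.752, -0.0, 0.001]
force: [0.3, -1.4, -0.6]
finger_gap: 0.744
finger_force: 33.5
```

```bash
python3 - <<'E'
from h import *
o=get_obs();print(o['finger_gap']*.0854,o['q'].round(3))
rows(cur(),target([.4926,.1141,.14],7.5),1)
s=read_camera("scene");d=read_camera("side");cv2.imwrite('pics/s5.png',s);cv2.imwrite('pics/d5.png',d)
S,D=Cam("scene"),Cam("side")
# yellow bar & wood in both
for n,c,im in(("scene",S,s),("side",D,d)):
    u=c.proj([[.4926,.1141,.041]])[0].astype(int); print(n,u)
    h=cv2.cvtColor(im,cv2.COLOR_BGR2HSV);y=cv2.inRange(h,(15,150,90),(32,255,255))
    m=np.zeros_like(y);m[u[1]-40:u[1]+40,u[0]-40:u[0]+40]=255
    ct=max(cv2.findContours(y&m,0,2)[0],key=cv2.contourArea);print(cv2.minAreaRect(ct),cv2.contourArea(ct))
A=lambda im,u,v:cv2.resize(im[v-40:v+40,u-40:u+40],(240,240),interpolation=cv2.INTER_CUBIC)
us=S.proj([[.4926,.1141,.03]])[0].astype(int);ud=D.proj([[.4926,.1141,.03]])[0].astype(int)
w=cv2.resize(s[240:400,110:290],(270,240),interpolation=cv2.INTER_CUBIC)
w2=cv2.resize(d[130:220,300:425],(333,240),interpolation=cv2.INTER_CUBIC)
top=np.hstack([A(s,*us),A(d,*ud)]);bot=np.hstack([w,w2])
cv=np.zeros((480,640,3),np.uint8);cv[:240,:480]=top;cv[240:,:603]=bot;cv2.imwrite('pics/z5.png',cv);print(us,ud)
E
```

```text
0.06349538115339746 [-0.007  0.129  1.862 -0.002  1.15  -0.137]
n 1 row turn [0.061 0.108 0.002] shift(before turn) [0.00011 0.00021 0.00127]  shift(after turn) [0.0001  0.00021 0.00127]
scene [339 199]
((339.0538330078125, 202.43077087402344), (20.435449600219727, 14.82227897644043), 37.87498474121094) 235.5
side [341 298]
((339.60394287109375, 304.4604187011719), (27.960546493530273, 23.681884765625), 5.7105937004089355) 410.0
[339 202] [341 301]
```

View pics/z5.png

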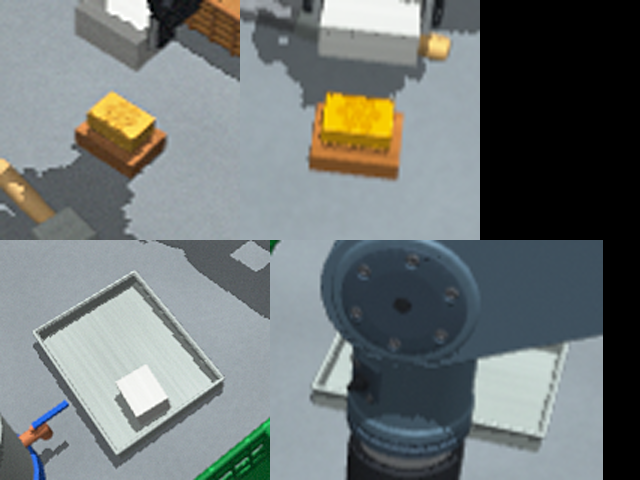

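```bash
python3 - <<'E'
from h import *
S,D=Cam("scene"),Cam("side")
a=lambda L:[(x/1.5+110,(y-240)/1.5+240) for x,y in L]
t=a([(135,272),(222,380),(119,455),(35,332)])
print(fitrect([(S,t)],.24,.17,(.55,-.32,.024),.024))
e=a([(147,365),(170,397),(137,418),(115,387)])
print(fitrect([(S,e)],.064,.048,(.59,-.36,.033),.033))
print(S.at(t,.024).round(3))
E
```

```text
(array([ 0.5248, -0.3455,  3.9975,  3.1025]), np.float64(177.8), np.float64(0.58))
(array([ 0.5917, -0.362 ,  0.0345,  3.086 ]), np.float64(176.8), np.float64(0.83))
[[ 0.406 -0.255  0.024]
 [ 0.648 -0.267  0.024]
 [ 0.644 -0.435  0.024]
 [ 0.4   -0.425  0.024]]
```

```bash
python3 - <<'E'
from h import *
A=target([.4926,.1141,.14],7.5);B=target([.478,-.344,.10],-2.2)
rows(A,B,14)
E
```

```text
n 14 row turn [0.    0.    0.693] shift(before turn) [-0.03266 -0.00276  0.00286]  shift(after turn) [-0.03269 -0.00236  0.00286]
```

Call:
step_arm([
  [[0,0,0.693,-0.0327,-0.0028,0.0029,0.05],[0,0,0.693,-0.0327,-0.0028,0.0029,0.05],[0,0,0.693,-0.0327,-0.0028,0.0029,0.05],[0,0,0.693,-0.0327,-0.0028,0.0029,0.05],[0,0,0.693,-0.0327,-0.0028,0.0029,0.05],[0,0,0.693,-0.0327,-0.0028,0.0029,0.05],[0,0,0.693,-0.0327,-0.0028,0.0029,0.05]],
])

```text
t: 24.58
tcp_pos: [0.493, -0.1168, 0.1192]
eef_rot: [0.691, 0.723, -0.001, -0.001]
force: [0.0, 0.4, -0.7]
finger_gap: 0.742
finger_force: 33.5
```

Call:
step_arm([
  [[0,0,0.693,-0.0327,-0.0028,0.0029,0.05],[0,0,0.693,-0.0327,-0.0028,0.0029,0.05],[0,0,0.693,-0.0327,-0.0028,0.0029,0.05],[0,0,0.693,-0.0327,-0.0028,0.0029,0.05],[0,0,0.693,-0.0327,-0.0028,0.0029,0.05],[0,0,0.693,-0.0327,-0.0028,0.0029,0.05],[0,0,0.693,-0.0327,-0.0028,0.0029,0.05]],
])

```text
t: 25.17
tcp_pos: [0.4756, -0.3455, 0.0988]
eef_rot: [0.721, 0.693, -0.001, -0.001]
force: [1.3, 0.2, -1.2]
finger_gap: 0.738
finger_force: 33.5
```

Call:
step_arm([
  [[0,0,0,0,0,0.025,0.05],[0,0,0,0,0,0.025,0.05],[0,0,0,0,0,0.015,0.05],[0,0,0,0,0,0.008,0.05],[0,0,0,0,0,0.003,0.05],[0,0,0,0,0,0,0.05],[0,0,0,0,0,0,0.05],[0,0,0,0,0,0,0.05]],
])

```text
t: 25.83
tcp_pos: [0.4777, -0.3454, 0.0262]
eef_rot: [0.72, 0.694, -0.001, 0.002]
force: [0.6, 0.0, -1.0]
finger_gap: 0.742
finger_force: 33.4
```

```bash
python3 - <<'E'
from h import *
rows(cur(),target([.478,-.344,.0105],-2.2),1)
E
```

```text
n 1 row turn [0.078 0.183 0.023] shift(before turn) [0.00151 0.0002  0.01573]  shift(after turn) [0.00146 0.00022 0.01574]
```

Call:
step_arm([
  [[0,0,0,0,0,0.004,0.05],[0,0,0,0,0,0.004,0.05],[0,0,0,0,0,0.002,0.05],[0,0,0,0,0,0.001,0.05],[0,0,0,0,0,0.001,0.05],[0,0,0,0,0,0,0.05],[0,0,0,0,0,0,0.05],[0,0,0,0,0,0,0.05]],
])

```text
t: 26.5
tcp_pos: [0.4769, -0.345, 0.0131]
eef_rot: [0.721, 0.693, -0.001, 0.001]
force: [0.1, -0.0, -0.9]
finger_gap: 0.741
finger_force: 33.4
```

Call:
step_arm([
  [[0,0,0,0,0,0.001,0.05],[0,0,0,0,0,0.0005,0.05],[0,0,0,0,0,0,0.05],[0,0,0,0,0,0,0.05],[0,0,0,0,0,0,0.05],[0,0,0,0,0,0,0.05]],
])

```text
t: 27.0
tcp_pos: [0.4769, -0.3449, 0.0116]
eef_rot: [0.721, 0.693, -0.001, 0.001]
force: [-0.6, 0.8, -0.2]
finger_gap: 0.741
finger_force: 33.4
```

Call:
step_arm([
  [[0,0,0,0,0,0.0006,0.05],[0,0,0,0,0,0.0006,0.05],[0,0,0,0,0,0,0.05],[0,0,0,0,0,0,0.05],[0,0,0,0,0,0,0.05],[0,0,0,0,0,0,0.05]],
])

```text
t: 27.5
tcp_pos: [0.477, -0.345, 0.0106]
eef_rot: [0.721, 0.693, -0.001, 0.001]
force: [-1.6, 1.1, 3.3]
finger_gap: 0.744
finger_force: 34.0
```

Call:
step_arm([
  [[0,0,0,0,0,0,0.05],[0,0,0,0,0,0,0.05],[0,0,0,0,0,0,0.05],[0,0,0,0,0,0,0.05]],
])

```text
t: 27.83
tcp_pos: [0.477, -0.345, 0.0106]
eef_rot: [0.721, 0.693, -0.001, 0.001]
force: [-1.7, 1.9, 4.4]
finger_gap: 0.738
finger_force: 34.2
```

Contact at the expected height; release and back off.

Call:
step_arm([
  [[0,0,0,0,0,0,0.0854],[0,0,0,0,0,0,0.0854],[0,0,0,0,0,0,0.0854],[0,0,0,0,0,0,0.0854],[0,0,0,0,0,0,0.0854],[0,0,0,0,0,-0.02,0.0854],[0,0,0,0,0,-0.04,0.0854],[0,0,0,0,0,-0.04,0.0854]],
])

```text
t: 28.5
tcp_pos: [0.4756, -0.3434, 0.1095]
eef_rot: [0.721, 0.693, -0.001, -0.002]
force: [0.7, -0.8, 0.4]
finger_gap: 0.998
finger_force: 0.0
```

Call:
step_arm([
  [[0,0,0,0,0,-0.04,0.0854],[0,0,0,0,0,0,0.0854],[0,0,0,0,0,0,0.0854],[0,0,0,0,0,0,0.0854]],
])

```text
t: 28.83
tcp_pos: [0.4767, -0.3445, 0.1501]
eef_rot: [0.721, 0.693, -0.001, 0.001]
force: [-0.2, 0.3, -0.3]
finger_gap: 1.0
finger_force: 0.0
```

```bash
python3 - <<'E'
from h import *
s=read_camera("scene");d=read_camera("side")
for n,c,im in(("scene",Cam("scene"),s),("side",Cam("side"),d)):
    h=cv2.cvtColor(im,cv2.COLOR_BGR2HSV);y=cv2.inRange(h,(15,150,90),(32,255,255));u=c.proj([[.4926,.1141,.041]])[0].astype(int)
    m=np.zeros_like(y);m[u[1]-40:u[1]+40,u[0]-40:u[0]+40]=255
    ct=max(cv2.findContours(y&m,0,2)[0],key=cv2.contourArea);print(n,cv2.minAreaRect(ct))
c=Cam("wrist");im=read_camera("wrist")
T0=target([.477,-.345,.033],-2.2);P=np.array([[a*.024,b*.032,0,1] for a,b in((1,1),(1,-1),(-1,-1),(-1,1))])
q=c.proj((P@T0.T)[:,:3]);print(q.round(1).tolist())
u,v=q.mean(0).astype(int);g=im[:,:,1].astype(int)
print([(k,g[v,k]) for k in range(u-54,u+55,4)]);print([(k,g[k,u]) for k in range(v-44,v+45,4)])
E
```

```text
scene ((338.6558837890625, 203.32647705078125), (20.938142776489258, 15.646085739135742), 32.47119140625)
side ((339.5751037597656, 302.36175537109375), (27.28243064880371, 19.278806686401367), 6.709837436676025)
[[373.3, 200.8], [290.7, 200.7], [292.7, 258.3], [371.0, 258.4]]
[(277, np.int64(96)), (281, np.int64(107)), (285, np.int64(156)), (289, np.int64(166)), (293, np.int64(198)), (297, np.int64(204)), (301, np.int64(205)), (305, np.int64(205)), (309, np.int64(205)), (313, np.int64(207)), (317, np.int64(207)), (321, np.int64(207)), (325, np.int64(208)), (329, np.int64(208)), (333, np.int64(207)), (337, np.int64(210)), (341, np.int64(208)), (345, np.int64(210)), (349, np.int64(210)), (353, np.int64(212)), (357, np.int64(210)), (361, np.int64(211)), (365, np.int64(212)), (369, np.int64(211)), (373, np.int64(167)), (377, np.int64(170)), (381, np.int64(171)), (385, np.int64(171))]
[(185, np.int64(173)), (189, np.int64(171)), (193, np.int64(129)), (197, np.int64(108)), (201, np.int64(199)), (205, np.int64(208)), (209, np.int64(209)), (213, np.int64(208)), (217, np.int64(209)), (221, np.int64(214)), (225, np.int64(212)), (229, np.int64(209)), (233, np.int64(210)), (237, np.int64(207)), (241, np.int64(209)), (245, np.int64(212)), (249, np.int64(211)), (253, np.int64(202)), (257, np.int64(123)), (261, np.int64(104)), (265, np.int64(102)), (269, np.int64(102)), (273, np.int64(103))]
```

```bash
python3 -c "
from cell import *
print(job_done())"
```

```text
the job is handed in; nothing more can be done
None
```

The job is handed in at about 29 s of the 72 s allowed: the beeswax bar lies on the board's panel, the mould stands mouth down in the free half of the steel tray, and the gripper is clear of everything. The last camera checks matched this, but the judge's result was not shown.

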